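Close the paint pressure pot: wing screws crosswise, in two rounds

ROBOT

A 6-joint arm with a two-finger parallel gripper is mounted at the origin on the work surface. World frame = base frame: x ahead of the robot, y to its left, z up, the work surface at z = 0. Lengths are in m, angles in rad, forces in N, time in s.
With the tool pointing down it reaches from about 0.375 to 0.9 m from the base axis. Payload 3.1 kg.
Tool frame: the origin (TCP) lies midway between the tips of the shut fingers; the grasp point (between the pads) lies 19 mm behind it; z points along the fingers, y is the direction in which the jaws open and shut (so a half turn about z gives the same grasp; the last joint's range is limited). The gripper opens to 85 mm and grips with 20 to 120 N. Pads are 22 mm wide; open, the fingers measure 114 mm over their backs; the gripper's body (76 mm by 85 mm) begins 54 mm behind the grasp point. The pads swing forward as they close: fully open they stand 13 mm farther back than shut.
Start: joints at [1.105, 0.527, 1.433, -0, 1.181, -0.178], TCP at [0.177, 0.599, 0.231] pointing down, gripper open.
Joint ranges: [-3.08, 3.08], [-0.75, 2.2], [0.22, 2.44], [-1.43, 4.57], [0, 2.65], [-2.85, 2.85]. Speed limits (rad/s): [2.79, 2.79, 3.14, 3.14, 3.14, 3.14].

INTERFACE

Orientations are given as a unit quaternion [x, y, z, w].
In Python, from station import manip gives the robot as it stands. The module is installed in compiled form; this text tells all that it offers.
- The arm moves only by the tool drive_tool, never from a script. Its argument "deltas" is one flat list of numbers, 4 for each row, row after row: the shift along the tool's x, y, z in cm, then the turn about the tool's z in degrees. A call has 1 to 12 rows; each row is the pose to reach, as a shift and turn from the pose measured when the call began, along the tool's axes at that moment; what a row does not reach only later rows make up. A row lasts 1/10 s, in which the tool goes at most 50 mm and 8.59 degrees, less where a joint would pass 70% of its speed; a pose out of reach is approached as far as the arm can. A call with a gripper value outside its range is refused whole. "hand" is the finger opening in cm, from 0 to 8.54, set as the call begins (left out, the last holds). The fingers move at their own pace and stop on an object; "squeeze" is the grip in N (left out, the last holds). Time passes only in rows, so rows that repeat a pose let the fingers close. It gives the time, the measured TCP pose, the force and the opening at its end, in the units of the state.
- manip.sense(): the state, without advancing time (a new reading comes with each control period).
- manip.snapshot(name): name is "side" or "top" or "wrist"; returns a dict with "frame" (420x560x3 uint8, red, green, blue), "depth" (420x560 float32, m along the optical axis (not along the pixel's ray), 0 where there is no reading), "fx", "fy", "cx", "cy" (pixels), "k1" (the pictures are not rectified: a ray, as slopes to the right and down, at radius r is drawn at 1 + k1 r^2 times it, then the intrinsics apply), "R" (3x3) and "t" (3): a world point X has camera coordinates R X + t. Camera axes: x right, y down, z forward; pixel columns grow to the right and rows downward; lengths in m; the calibration is good to about 2 mm. A picture is of the moment at which its call begins.
- manip.sign_off(): hands the job in, once; it reports no verdict.
The state is a dict: "t": time; "q": joint angles; "qd": joint speeds; "tau": joint torques, N m; "tcp_pos": TCP position; "tool_rot": TCP orientation; "force": force on the tool from outside, world axes, zero at the start; "ft_torque": the same for the moment, N m; "finger_gap": opening from 0.0 (shut) to 1.0 (fully open).
Only numpy, scipy, OpenCV 4.12 (cv2) and the standard library are available. Lean on these libraries where they do the work, as an engineer would, in place of code of your own. Each camera call takes 0.05 s, during which the arm holds its last target.

TASK

Clamp down the lid of the paint pressure pot with its four wing screws, working crosswise (each screw is followed by the one opposite it) and in two rounds. First round: turn each screw clockwise only until you feel it bite lightly on the lid. Second round, crosswise again: turn each one hand-tight, so that the lid is drawn down evenly, then let go and leave the other things on the bench where they are.

Things in the scene. Friction and masses are not known exactly. Their poses are not given: they have to be found in the camera images.
- pot: 4-litre steel paint pressure pot, 170 mm across, rim 200 mm at 171 mm height; stands fast on the bench. Origin: centre of its underside. Four hinged clamps stand swung up over the lid, each with a wing screw 90 mm from the pot's axis: a on the pot's +x axis, b on +y, c on -x, d on -y, so a is opposite c, and b opposite d. Top of each clamp's boss (27 mm across): 219 mm above the bench.
- lid: cast aluminium lid, 201 mm across, on the pot's rubber gasket, which gives under 1 mm. Origin: centre of its flange's upper face, 190 mm above the bench, z axis up. Fittings and a gauge stand on its middle, within 47 mm of the axis and up to 43 mm above the origin. The clamp screws press on its flange. Tightening one screw eases or loads the others by a fifth at most.
- screw_a: steel wing screw of clamp a. Origin: centre of its wings on the vertical screw axis, about 252 mm above the bench; it sinks 8 mm a turn (quick thread). The wings form one flat spade, 56 mm long (x axis), 9 mm thick (y), 25 mm high (z up), pinched across the thickness; below it the bare 10 mm shank, 20 mm long, runs to the boss. Clockwise seen from above tightens.
- screw_b: as screw_a. How each screw turns: backed off by an unknown 0.4 to 0.85 rad, it first runs free with a steady drag of 0.18 N m; once its foot meets the lid the moment grows by 0.15 N m a radian. Over free running, 0.03 to 0.06 N m more is a light bite, 0.12 to 0.17 more is hand-tight (0.7 to 1 rad after meeting the lid). Let go, it stays; overdone, it springs back to hand-tight.
- screw_c: wing screw of clamp c, opposite a; shape, axes and behaviour as screw_a and screw_b. Felt at rest after a turn, the steady drag may fade or reverse, and the first small turn of a new grip takes up play; but the rise over free running reads the same at rest as while turning.
- screw_d: wing screw of clamp d, opposite b; shape, axes and behaviour as screw_a and screw_b
- mixing_cup: white plastic cup, 84 mm across, 100 mm tall, loose; not part of the job
- brush: paint brush lying flat, loose; not part of the job
- spanner: steel open-ended spanner lying flat, loose; not part of the job
- tape_roll: roll of masking tape lying flat, 104 mm across, 25 mm high, loose; not part of the job
- sanding_block: cork sanding block 95 x 62 x 34 mm, loose; not part of the job
- batten: short softwood batten 160 x 42 x 20 mm, loose; not part of the job
- scraper: filling knife lying flat, about 160 mm long, loose; not part of the job

How it is judged:
By the outcome, as a careful person would: the job done as asked, in the order asked, and still so for the second after the job is handed in, with the robot touching nothing.
It also fails if it takes over 72 s, if anything falls off the work surface, if the arm or the gripper's body presses on something with over 40 N, if the wrist force passes 120 N, or if a joint passes its speed limit or range.

## Working session

There is one attempt and no reset: what is moved stays moved. The work goes in short steps, Python scripts to look and compute and a tool call to move; the robot and the scene stay as the last step left them, time stands still between calls to the robot, and variables do not carry over. Pictures are saved under pics/ and viewed, and the job is handed in when it is done.

Besides the shell and the picture viewer there is one more tool, called after ">>>" by a JSON object that holds its "op" and its "data". drive_tool: Moves the arm, as the interface text tells. Its arguments: {"type":"object","properties":{"deltas":{"type":"array"},"hand":{"type":"number"},"squeeze":{"type":"number"}},"required":["deltas"]}

```bash
mkdir -p pics
python3 - <<'E'
from station import manip
import cv2,pickle
print(manip.sense())
for n in ["top","side","wrist"]:
    s=manip.snapshot(n); pickle.dump(s,open(n+"0.pkl","wb"))
    cv2.imwrite(f"pics/{n}0.png",s["frame"][:,:,::-1])
    print(n,s["fx"],s["fy"],s["cx"],s["cy"],s["k1"],s["R"],s["t"])
E
```

```text
{'t': 0.0, 'q': array([ 1.10451189e+00,  5.28478714e-01,  1.43390810e+00,  4.28031723e-05,
        1.18138624e+00, -1.78535056e-01]), 'qd': array([-2.22679165e-04,  9.43070179e-04, -2.45291683e-04, -2.96692256e-04,
        3.83738392e-05, -2.42098192e-03]), 'tau': array([-8.23755163e-04, -4.42347693e+01, -1.78021896e+01, -3.28472406e-04,
        8.41291621e-03, -9.55886549e-06]), 'tcp_pos': array([0.17702703, 0.59866081, 0.23032406]), 'tool_rot': array([ 1.43386816e-01,  9.89666121e-01, -1.02775915e-03, -3.64204870e-04]), 'force': array([ 0.21850562,  1.23278361, -0.08967951]), 'ft_torque': array([0.01472039, 0.02700863, 0.03482585]), 'finger_gap': 1.0010531521184953}
top 494.3112258905163 494.3112258905163 272.375398975016 209.2293010190324 -0.11630501531518062 [[-0.00207552 -0.99998503  0.00506271]
 [-0.99798021  0.00174986 -0.06350146]
 [ 0.06349165 -0.00518429 -0.9979689 ]] [0.06829293 0.62746641 1.41117046]
side 401.6449677151688 401.6449677151688 280.3453762767262 212.73250798463116 -0.08134219210063934 [[ 0.75855817 -0.65155075 -0.00843329]
 [-0.51313351 -0.58933122 -0.62400537]
 [ 0.40160116  0.47767178 -0.78137454]] [-0.42824875  0.44017336  0.99668962]
wrist 312.4393483384001 312.4393483384001 280.30419758400404 210.14234481036118 -0.013616387624636952 [[ 0.28336043  0.95901131 -0.00204235]
 [ 0.90875203 -0.26782864  0.32005868]
 [ 0.3063929  -0.09254795 -0.94739552]] [-0.62340013 -0.04335857  0.38226616]
```

View pics/top0.png

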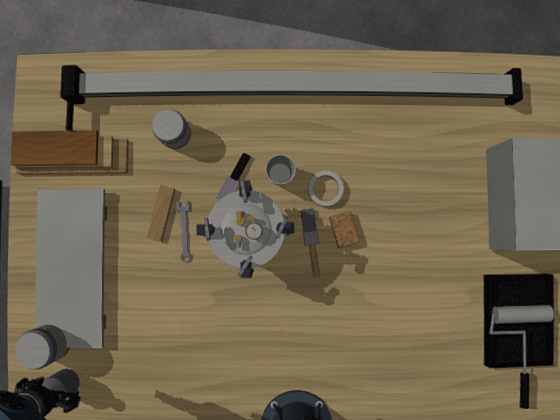

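View pics/side0.png

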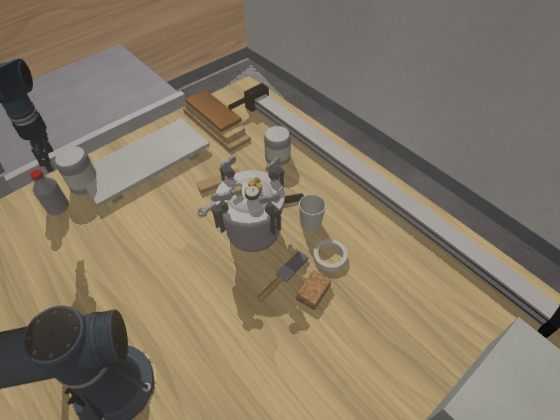

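View pics/wrist0.png

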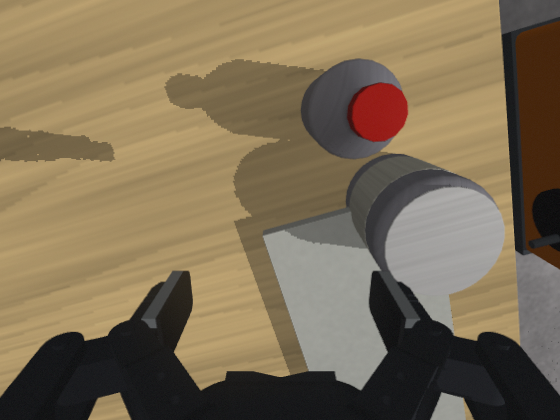

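The top view shows the pot at about (246,229), with the four clamps at about (205,230), (245,187), (287,228) and (246,268). Next I measure the wings from depth.

```bash
cat > h.py <<'E'
import numpy as np,cv2
def cloud(s):
    d=s["depth"]; v,u=np.mgrid[0:420,0:560]
    K=np.array([[s["fx"],0,s["cx"]],[0,s["fy"],s["cy"]],[0,0,1.]])
    p=cv2.undistortPoints(np.stack([u.ravel(),v.ravel()],1).astype(float)[:,None],K,np.array([s["k1"],0,0,0.]))[:,0]
    z=d.ravel(); C=np.stack([p[:,0]*z,p[:,1]*z,z],1)
    X=(C-np.array(s["t"]))@np.array(s["R"])
    X[z<=0]=np.nan
    return X.reshape(420,560,3)
E
python3 - <<'E'
import pickle,cv2,numpy as np
from h import *
for n in ["top","side"]:
    s=pickle.load(open(n+"0.pkl","rb")); X=cloud(s)
    m=(X[...,2]>.22)&(X[...,2]<.3)&(X[...,0]>.35)&(X[...,0]<.8)&(abs(X[...,1])<.35)
    nl,lab,st,ce=cv2.connectedComponentsWithStats(m.astype(np.uint8))
    print(n,X[300,400])
    for i in range(1,nl):
        if st[i,4]<4: continue
        P=X[lab==i]; print(st[i,4],ce[i].round(),P.mean(0).round(4),P[:,2].min().round(3),P[:,2].max().round(3),np.ptp(P,axis=0).round(3))
    # lid flange points
    f=(abs(X[...,2]-.19)<.004)&(X[...,0]>.35)&(X[...,0]<.8)&(abs(X[...,1])<.3)
    P=X[f]; print(len(P),P.min(0),P.max(0))
    s_=s["frame"][:,:,::-1]
    c=s_[170:290,185:305] if n=="top" else s_[140:260,190:310]
    cv2.imwrite(f"pics/z{n}.png",cv2.resize(c,(600,600),interpolation=cv2.INTER_CUBIC))
E
```

```text
top [ 0.36116362 -0.30689897  0.00272956]
126 [244. 191.] [0.6578 0.1381 0.2501] 0.22 0.268 [0.054 0.025 0.048]
69 [240. 218.] [0.5934 0.1491 0.2225] 0.22 0.227 [0.035 0.017 0.007]
36 [251. 218.] [0.5927 0.1211 0.2264] 0.222 0.232 [0.015 0.015 0.009]
128 [282. 227.] [0.5689 0.0456 0.2499] 0.22 0.269 [0.051 0.033 0.049]
128 [207. 229.] [0.5654 0.2255 0.2538] 0.22 0.269 [0.053 0.023 0.048]
222 [254. 231.] [0.561  0.1144 0.2306] 0.224 0.239 [0.04  0.04  0.015]
57 [238. 241.] [0.5361 0.1537 0.2226] 0.22 0.226 [0.03  0.015 0.006]
120 [245. 266.] [0.4765 0.1346 0.2524] 0.22 0.27 [0.051 0.034 0.05 ]
2323 [0.47002122 0.03847897 0.18601843] [0.67159043 0.23234598 0.19399968]
side [ 0.73930982 -0.32290467  0.00159219]
151 [228. 164.] [0.5654 0.2264 0.2495] 0.22 0.266 [0.053 0.017 0.046]
135 [273. 165.] [0.6569 0.138  0.2492] 0.22 0.265 [0.052 0.017 0.045]
18 [255. 179.] [0.602  0.1503 0.2214] 0.22 0.223 [0.027 0.013 0.003]
182 [253. 191.] [0.5663 0.1146 0.2279] 0.22 0.234 [0.061 0.04  0.014]
208 [223. 196.] [0.4857 0.1373 0.2467] 0.22 0.266 [0.096 0.047 0.046]
178 [269. 199.] [0.5692 0.0467 0.2506] 0.22 0.265 [0.05  0.029 0.045]
1384 [0.44926513 0.01835886 0.1860127 ] [0.68703928 0.25511451 0.19396164]
```

View pics/ztop.png

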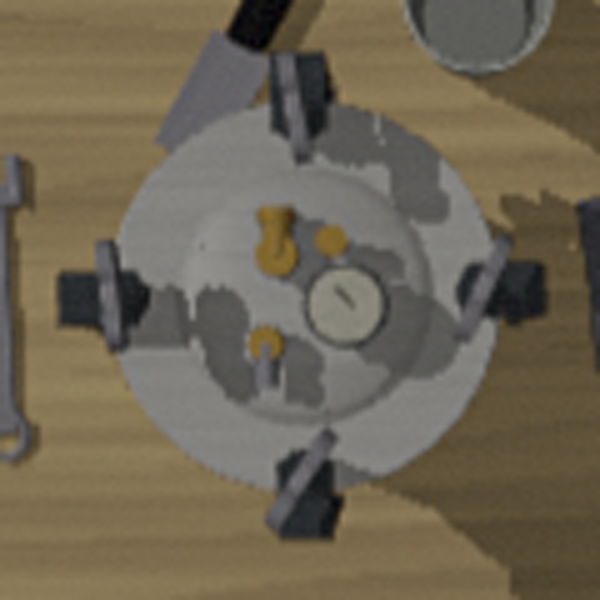

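View pics/zside.png

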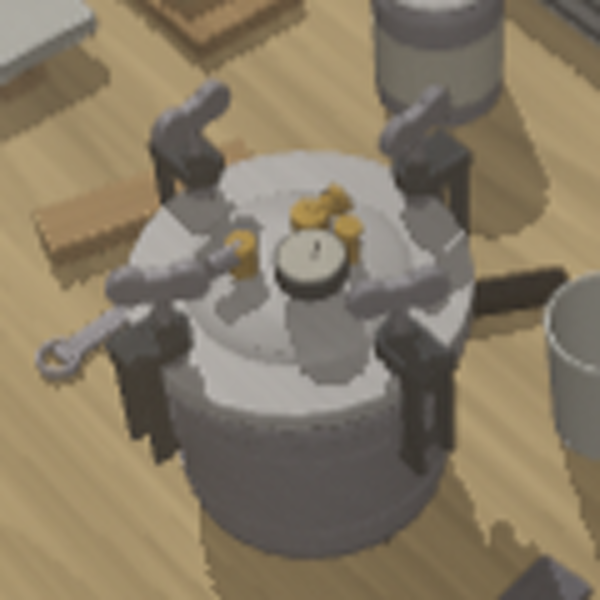

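```bash
cat >> h.py <<'E'
from scipy.spatial.transform import Rotation as Ro
def wings(X,c0,zlo=.243):
    for c in c0:
        m=(np.hypot(X[...,0]-c[0],X[...,1]-c[1])<.036)&(X[...,2]>zlo)&(X[...,2]<.275)
        P=X[m]
        xy=P[:,:2]; mu=xy.mean(0); w,V=np.linalg.eigh(np.cov((xy-mu).T)); a=V[:,1]; 
        pr=(xy-mu)@a; pn=(xy-mu)@V[:,0]
        mid=mu+a*(pr.max()+pr.min())/2
        print(len(P),"mid",mid.round(4),"mean",mu.round(4),"len",np.ptp(pr).round(4),"thk",np.ptp(pn).round(4),"zmax",P[:,2].max().round(4),"ang",np.degrees(np.arctan2(a[1],a[0])).round(1)%180)
C0=[(.658,.138),(.477,.135),(.567,.2265),(.569,.046)]
E
python3 - <<'E'
import pickle
from h import *
for n in ["top","side"]:
    X=cloud(pickle.load(open(n+"0.pkl","rb"))); wings(X,C0)
s=pickle.load(open("wrist0.pkl","rb")); R=np.array(s["R"]); t=np.array(s["t"])
from station import manip
st=manip.sense(); T=Ro.from_quat(st["tool_rot"]).as_matrix()
c=-R.T@t
print("cam in tool",T.T@(c-st["tcp_pos"]), "opt axis in tool",T.T@R[2],"camx",T.T@R[0]); print(T)
tgt=np.array([.5,.137,.45]); print("shift tool cm",T.T@(tgt-st["tcp_pos"])*100)
E
```

```text
89 mid [0.6565 0.138 ] mean [0.656  0.1379] len 0.0538 thk 0.0092 zmax 0.2678 ang 10.0
90 mid [0.4767 0.1348] mean [0.4768 0.1347] len 0.0552 thk 0.0091 zmax 0.27 ang 147.3
106 mid [0.5652 0.2262] mean [0.5653 0.2262] len 0.0542 thk 0.0099 zmax 0.2685 ang 7.300000000000011
88 mid [0.5686 0.0467] mean [0.5682 0.0469] len 0.0552 thk 0.0089 zmax 0.2694 ang 156.1
102 mid [0.658  0.1381] mean [0.6564 0.1379] len 0.0531 thk 0.0116 zmax 0.2652 ang 8.599999999999994
142 mid [0.4778 0.1348] mean [0.4782 0.1345] len 0.0535 thk 0.0139 zmax 0.2661 ang 147.8
116 mid [0.5663 0.2264] mean [0.5652 0.2263] len 0.0534 thk 0.0122 zmax 0.2657 ang 4.699999999999989
142 mid [0.5692 0.0469] mean [0.5693 0.0468] len 0.0539 thk 0.0121 zmax 0.265 ang 155.4
cam in tool [ 0.08147798 -0.00054361 -0.1441889 ] opt axis in tool [-3.20373810e-01 -1.55752286e-04  9.47291190e-01] camx [4.82054748e-04 9.99999830e-01 3.27449447e-04]
[[-9.58876360e-01  2.83822971e-01 -8.04153483e-04]
 [ 2.83823917e-01  9.58875164e-01 -1.55058421e-03]
 [ 3.30991386e-04 -1.71505654e-03 -9.99998475e-01]]
shift tool cm [-44.06227667 -35.15219134 -21.89985348]
```

Both cameras agree within about 1.5 mm, and the four wings lie on a 90 mm circle around (0.567, 0.1365). I move over the pot and check once with the wrist camera.

>>> {"op": "drive_tool", "data": {"deltas": [-2,-1,-5,0,-44,-35.1,-17,-26,-44,-35.1,-17,-26,-44,-35.1,-17,-26,-44,-35.1,-17,-26,-44,-35.1,-17,-26,-44,-35.1,-17,-26,-44,-35.1,-17,-26,-44,-35.1,-17,-26,-44,-35.1,-17,-26,-44,-35.1,-17,-26,-44,-35.1,-17,-26], "hand": 3.5, "squeeze": 90}}

```text
t: 1.35
tcp_pos: [0.4926, 0.1466, 0.3983]
tool_rot: [-0.083, 0.997, -0.001, -0.001]
force: [0.9, 1.5, 0.5]
finger_gap: 0.411
```

```bash
cat >> h.py <<'E'
def goal(st,xyz,yaw):
    T=Ro.from_quat(st["tool_rot"]).as_matrix()
    y=np.degrees(np.arctan2(T[1,0],T[0,0]))
    d=T.T@(np.array(xyz)-st["tcp_pos"])*100
    turn=-((yaw-y+180)%360-180)
    print("goal",xyz,yaw,"->",d.round(2),"turn",round(turn,1),"| tilt",np.degrees(np.arccos(-T[2,2])).round(2))
E
python3 - <<'E'
from station import manip
from h import *
import pickle
F=[]
s=manip.snapshot("wrist"); F.append(manip.sense()["ft_torque"]); X=cloud(s); wings(X,C0)
pickle.dump(s,open("wrist1.pkl","wb"))
cv2.imwrite("pics/w1.png",s["frame"][:,:,::-1])
for k in range(3):
    manip.snapshot("wrist"); F.append(manip.sense()["ft_torque"])
print(np.array(F).round(4))
st=manip.sense(); print(st["t"],st["tcp_pos"],st["q"],np.abs(st["qd"]).max())
goal(st,[.657,.138,.30],189.3);goal(st,[.657,.138,.233],189.3)
E
```

```text
446 mid [0.6574 0.1396] mean [0.6527 0.1387] len 0.0541 thk 0.0098 zmax 0.2677 ang 10.5
694 mid [0.4791 0.1349] mean [0.4777 0.1359] len 0.0557 thk 0.0093 zmax 0.268 ang 147.1
304 mid [0.5556 0.225 ] mean [0.5505 0.2242] len 0.0312 thk 0.0099 zmax 0.2678 ang 9.199999999999989
496 mid [0.5709 0.0479] mean [0.5667 0.0497] len 0.0545 thk 0.0097 zmax 0.2684 ang 155.8
[[-0.0566 -0.1266  0.0629]
 [ 0.0072  0.0409 -0.0462]
 [ 0.0101 -0.0155  0.0262]
 [ 0.0188  0.008   0.0424]]
1.55 [0.49227929 0.14751914 0.3976087 ] [ 7.39359748e-02  2.13902702e-01  1.46180580e+00 -8.39920321e-04
  1.46785335e+00 -1.65993337e+00] 0.04765650072488989
goal [0.657, 0.138, 0.3] 189.3 -> [-16.12  -3.61   9.73] turn 0.0 | tilt 0.12
goal [0.657, 0.138, 0.233] 189.3 -> [-16.13  -3.6   16.43] turn 0.0 | tilt 0.12
```

View pics/w1.png

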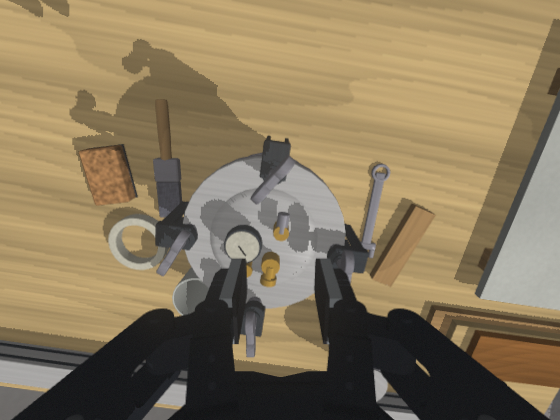

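The wrist view shows the screws at (250,330) far, (272,180) near, (178,245) right and (348,262) left. It agrees with the other cameras within about 2 mm. Order: far, near, left, right. I go to the far screw.

>>> {"op": "drive_tool", "data": {"deltas": [-16.15,-3.65,9.7,-0.4,-16.15,-3.65,9.7,-0.4,-16.15,-3.65,9.7,-0.4,-16.15,-3.65,9.7,-0.4,-16.15,-3.65,9.7,-0.4,-16.15,-3.65,16.4,-0.4,-16.15,-3.65,16.4,-0.4,-16.15,-3.65,16.4,-0.4,-16.15,-3.65,16.4,-0.4], "hand": 3.5}}

```text
t: 2.45
tcp_pos: [0.6566, 0.139, 0.2342]
tool_rot: [-0.086, 0.996, -0.0, -0.001]
force: [-0.1, -0.5, 0.8]
finger_gap: 0.406
```

```bash
cat >> h.py <<'E'
def rest(manip,n=6):
    F=[];t6=[]
    for k in range(n):
        s=manip.sense(); F.append(s["ft_torque"][2]); t6.append(s["tau"][5]); manip.snapshot("wrist")
    s=manip.sense();F.append(s["ft_torque"][2]); t6.append(s["tau"][5])
    T=Ro.from_quat(s["tool_rot"]).as_matrix()
    print("t",round(s["t"],2),"q6",s["q"][5].round(4),"yaw",np.degrees(np.arctan2(T[1,0],T[0,0])).round(2),"ftz",np.array(F).round(3),"mean",np.mean(F).round(4),"tau6",np.array(t6).round(4),"tcp",s["tcp_pos"].round(4),"F",s["force"].round(1),"gap",round(s["finger_gap"],3))
    return s
E
python3 - <<'E'
from station import manip
from h import *
st=rest(manip,3)
goal(st,[.657,.1383,.233],189.7)
E
```

```text
t 2.6 q6 -1.6999 yaw -170.2 ftz [-0.028 -0.012  0.027 -0.001] mean -0.0035 tau6 [0.0017 0.0014 0.0011 0.0008] tcp [0.6581 0.1383 0.2359] F [-0.5 -0.8  0.2] gap 0.41
goal [0.657, 0.1383, 0.233] 189.7 -> [0.11 0.02 0.29] turn 0.1 | tilt 0.14
```

>>> {"op": "drive_tool", "data": {"deltas": [0.1,0,0.2,0,0.1,0,0.2,0,0.1,0,0.2,0,0.1,0,0.2,0,0.1,0,0.2,0], "hand": 0, "squeeze": 90}}

```text
t: 3.1
tcp_pos: [0.6573, 0.1393, 0.2357]
tool_rot: [-0.085, 0.996, 0.001, 0.002]
force: [-2.2, 3.8, 5.7]
finger_gap: 0.087
```

Run:
```python
from station import manip
from h import *
st=rest(manip,3)
```

```text
t 3.25 q6 -1.6998 yaw -170.21 ftz [-0.057 -0.032 -0.037 -0.024] mean -0.0376 tau6 [-0.0679 -0.068  -0.068  -0.0681] tcp [0.6573 0.1393 0.2357] F [-2.6  2.3  6.3] gap 0.086
```

>>> {"op": "drive_tool", "data": {"deltas": [0,0,0.02,7,0,0,0.03,14,0,0,0.04,18,0,0,0.04,18]}}

```text
t: 3.65
tcp_pos: [0.6573, 0.1398, 0.2353]
tool_rot: [0.072, 0.997, 0.001, 0.002]
force: [-0.3, 2.7, 0.8]
finger_gap: 0.087
```

Run:
```python
from station import manip
from h import *
st=rest(manip,3)
```

```text
t 3.8 q6 -1.3866 yaw 171.84 ftz [-0.166 -0.139 -0.168 -0.17 ] mean -0.1604 tau6 [ 0.1087 -0.1002 -0.1507 -0.1542] tcp [0.6573 0.1398 0.2354] F [-0.4  3.4  1.4] gap 0.088
```

>>> {"op": "drive_tool", "data": {"deltas": [0,0,0,4,0,0,0.01,8]}}

```text
t: 4.0
tcp_pos: [0.6573, 0.14, 0.2352]
tool_rot: [0.141, 0.99, 0.002, 0.002]
force: [-0.9, 3.6, 0.7]
finger_gap: 0.085
```

Run:
```python
from station import manip
from h import *
st=rest(manip,3)
print(manip.sense()["qd"].round(4))
```

```text
t 4.15 q6 -1.2486 yaw 163.94 ftz [ 0.182 -0.045 -0.083 -0.105] mean -0.0129 tau6 [-0.2811  0.1506  0.1248 -0.072 ] tcp [0.6573 0.14   0.2352] F [0.4 3.  0. ] gap 0.085
[-0.     -0.0002  0.0002  0.0021 -0.0014 -0.0026]
```

In-turn readings are best: ftz reads +0.18 when turning, which is free drag. I'll creep slowly and sample.

>>> {"op": "drive_tool", "data": {"deltas": [0,0,0,1,0,0,0,2,0,0,0,3,0,0,0.01,4,0,0,0.01,5]}}

```text
t: 4.65
tcp_pos: [0.6574, 0.1401, 0.2351]
tool_rot: [0.183, 0.983, 0.002, 0.002]
force: [1.3, 3.6, 0.6]
finger_gap: 0.084
```

```bash
cat > s.py <<'E'
from station import manip
from h import *
s=manip.sense();T=Ro.from_quat(s["tool_rot"]).as_matrix()
print(round(s["t"],2),"q6",s["q"][5].round(4),"yaw",np.degrees(np.arctan2(T[1,0],T[0,0])).round(2),"ftz",s["ft_torque"][2].round(4),"tau6",s["tau"][5].round(4),"qd6",s["qd"][5].round(3),"tcp",s["tcp_pos"].round(4),"F",s["force"].round(1))
E
python3 s.py
```

```text
4.65 q6 -1.1602 yaw 158.88 ftz 0.2319 tau6 0.0784 qd6 0.173 tcp [0.6574 0.1401 0.2351] F [1.3 3.6 0.6]
```

>>> {"op": "drive_tool", "data": {"deltas": [0,0,0,1,0,0,0,2,0,0,0,3,0,0,0.01,4,0,0,0.01,5]}}

```text
t: 5.15
tcp_pos: [0.6574, 0.1402, 0.235]
tool_rot: [0.227, 0.974, 0.002, 0.002]
force: [-0.2, 4.1, -0.2]
finger_gap: 0.089
```

```bash
python3 s.py
```

```text
5.15 q6 -1.0716 yaw 153.8 ftz 0.1753 tau6 0.0944 qd6 0.172 tcp [0.6574 0.1402 0.235 ] F [-0.2  4.1 -0.2]
```

>>> {"op": "drive_tool", "data": {"deltas": [0,0,0,1,0,0,0,2,0,0,0,3,0,0,0.01,4,0,0,0.01,5]}}

```text
t: 5.65
tcp_pos: [0.6575, 0.1404, 0.2349]
tool_rot: [0.27, 0.963, 0.002, 0.002]
force: [0.6, 3.9, -0.2]
finger_gap: 0.084
```

```bash
python3 s.py
```

```text
5.65 q6 -0.9829 yaw 148.72 ftz 0.233 tau6 0.1086 qd6 0.173 tcp [0.6575 0.1404 0.2349] F [ 0.6  3.9 -0.2]
```

>>> {"op": "drive_tool", "data": {"deltas": [0,0,0,1,0,0,0,2,0,0,0,3,0,0,0.01,4,0,0,0.01,5]}}

```text
t: 6.15
tcp_pos: [0.6576, 0.1405, 0.2349]
tool_rot: [0.312, 0.95, 0.003, 0.002]
force: [1.3, 4.4, -0.5]
finger_gap: 0.086
```

```bash
python3 s.py
```

```text
6.15 q6 -0.8942 yaw 143.64 ftz 0.2228 tau6 0.1246 qd6 0.173 tcp [0.6576 0.1405 0.2349] F [ 1.3  4.4 -0.5]
```

Run:
```python
from station import manip
from h import *
st=rest(manip,6)
```

```text
t 6.45 q6 -0.8955 yaw 143.7 ftz [0.223 0.212 0.167 0.132 0.149 0.152 0.136] mean 0.1672 tau6 [0.1246 0.2105 0.1903 0.14   0.1257 0.1213 0.1194] tcp [0.6576 0.1405 0.2349] F [1.5 5.2 0.4] gap 0.083
```

>>> {"op": "drive_tool", "data": {"deltas": [0,0,0,0,0,0,0,0,0,0,0,0], "hand": 3.5}}

```text
t: 6.75
tcp_pos: [0.6575, 0.1394, 0.2349]
tool_rot: [0.312, 0.95, 0.002, 0.002]
force: [0.2, -0.2, 1.3]
finger_gap: 0.407
```

```bash
python3 s.py
python3 - <<'E'
from station import manip
from h import *
st=manip.sense(); print(st["finger_gap"])
goal(st,[.4778,.135,.30],147.4);goal(st,[.4778,.135,.234],147.4)
E
```

```text
6.75 q6 -0.8953 yaw 143.66 ftz 0.0114 tau6 0.0014 qd6 -0.0 tcp [0.6575 0.1394 0.2349] F [ 0.2 -0.2  1.3]
0.406971073246764
goal [0.4778, 0.135, 0.3] 147.4 -> [ 14.2  -10.97  -6.6 ] turn -3.7 | tilt 0.3
goal [0.4778, 0.135, 0.234] 147.4 -> [ 14.21 -11.     0.  ] turn -3.7 | tilt 0.3
```

>>> {"op": "drive_tool", "data": {"deltas": [0,0,-5,0,0,0,-6.6,0,14.2,-10.9,-6.6,-3.7,14.2,-10.9,-6.6,-3.7,14.2,-10.9,-6.6,-3.7,14.2,-10.9,-6.6,-3.7,14.2,-10.9,-6.6,-3.7,14.2,-10.9,0,-3.7,14.2,-10.9,0,-3.7,14.2,-10.9,0,-3.7], "hand": 3.5}}

```text
t: 7.75
tcp_pos: [0.4778, 0.1352, 0.2319]
tool_rot: [0.281, 0.96, 0.001, -0.0]
force: [0.2, -0.9, 0.4]
finger_gap: 0.406
```

Run:
```python
from station import manip
from h import *
st=manip.sense()
goal(st,[.4778,.1355,.234],147.4); print(st["q"])
s=manip.snapshot("top"); wings(cloud(s),C0[:1])
```

```text
goal [0.4778, 0.1355, 0.234] 147.4 -> [ 0.02  0.03 -0.21] turn -0.1 | tilt 0.08
[ 4.93200786e-02  3.54743297e-01  1.74807295e+00  1.70332116e-03
  1.03894328e+00 -9.52270469e-01]
99 mid [0.6564 0.1378] mean [0.6564 0.1378] len 0.0542 thk 0.0099 zmax 0.2676 ang 143.8
```

>>> {"op": "drive_tool", "data": {"deltas": [0,0.02,-0.2,0,0,0.02,-0.2,0,0,0.02,-0.2,0,0,0.02,-0.2,0], "hand": 0}}

```text
t: 8.2
tcp_pos: [0.4809, 0.135, 0.237]
tool_rot: [0.281, 0.96, 0.001, 0.004]
force: [0.6, -3.0, 6.6]
finger_gap: 0.086
```

```bash
python3 s.py
```

```text
8.2 q6 -0.9519 yaw 147.35 ftz -0.0115 tau6 0.0072 qd6 0.0 tcp [0.4809 0.135  0.237 ] F [ 0.6 -3.   6.6]
```

>>> {"op": "drive_tool", "data": {"deltas": [0,0,0,1,0,0,0,2,0,0,0,3,0,0,0.01,4,0,0,0.01,5]}}

```text
t: 8.7
tcp_pos: [0.4808, 0.1348, 0.237]
tool_rot: [0.323, 0.946, 0.001, 0.004]
force: [0.0, -2.4, 2.7]
finger_gap: 0.083
```

```bash
python3 s.py
```

```text
8.7 q6 -0.8633 yaw 142.29 ftz 0.1984 tau6 0.068 qd6 0.173 tcp [0.4808 0.1348 0.237 ] F [ 0.  -2.4  2.7]
```

>>> {"op": "drive_tool", "data": {"deltas": [0,0,0,1,0,0,0,2,0,0,0,3,0,0,0.01,4,0,0,0.01,5]}}

```text
t: 9.2
tcp_pos: [0.4807, 0.1346, 0.2369]
tool_rot: [0.365, 0.931, 0.001, 0.003]
force: [-0.6, -2.3, 1.4]
finger_gap: 0.087
```

```bash
python3 s.py
```

```text
9.2 q6 -0.7746 yaw 137.21 ftz 0.1377 tau6 0.0699 qd6 0.172 tcp [0.4807 0.1346 0.2369] F [-0.6 -2.3  1.4]
```

>>> {"op": "drive_tool", "data": {"deltas": [0,0,0,1,0,0,0,2,0,0,0,3,0,0,0.01,4,0,0,0.01,5]}}

```text
t: 9.7
tcp_pos: [0.4805, 0.1345, 0.2368]
tool_rot: [0.406, 0.914, 0.001, 0.003]
force: [0.1, -3.9, 1.4]
finger_gap: 0.09
```

```bash
python3 s.py
```

```text
9.7 q6 -0.6859 yaw 132.14 ftz 0.2107 tau6 0.0709 qd6 0.174 tcp [0.4805 0.1345 0.2368] F [ 0.1 -3.9  1.4]
```

>>> {"op": "drive_tool", "data": {"deltas": [0,0,0,1,0,0,0,2,0,0,0,3,0,0,0.01,4,0,0,0.01,5]}}

```text
t: 10.2
tcp_pos: [0.4804, 0.1344, 0.2367]
tool_rot: [0.446, 0.895, 0.001, 0.003]
force: [-0.9, -4.3, 1.7]
finger_gap: 0.083
```

```bash
python3 s.py
```

```text
10.2 q6 -0.5972 yaw 127.06 ftz 0.1883 tau6 0.0717 qd6 0.172 tcp [0.4804 0.1344 0.2367] F [-0.9 -4.3  1.7]
```

tau6 sampled at the end of each creep call gives a very clean baseline: 0.071 when free. So the far screw stopped with a rise of about 0.053, inside the bite window. I continue with the near screw to a tau6 of about 0.115.

>>> {"op": "drive_tool", "data": {"deltas": [0,0,0,1,0,0,0,2,0,0,0,3,0,0,0.01,4,0,0,0.01,5]}}

```text
t: 10.7
tcp_pos: [0.4802, 0.1342, 0.2366]
tool_rot: [0.485, 0.875, 0.001, 0.003]
force: [-1.6, -4.3, 1.8]
finger_gap: 0.082
```

```bash
python3 s.py
```

```text
10.7 q6 -0.5085 yaw 121.98 ftz 0.2053 tau6 0.0723 qd6 0.173 tcp [0.4802 0.1342 0.2366] F [-1.6 -4.3  1.8]
```

>>> {"op": "drive_tool", "data": {"deltas": [0,0,0,1,0,0,0,2,0,0,0,3,0,0,0.01,4,0,0,0.01,5]}}

```text
t: 11.2
tcp_pos: [0.48, 0.1342, 0.2365]
tool_rot: [0.523, 0.852, 0.001, 0.003]
force: [-1.9, -4.8, 1.9]
finger_gap: 0.085
```

```bash
python3 s.py
```

```text
11.2 q6 -0.4198 yaw 116.9 ftz 0.1932 tau6 0.0726 qd6 0.172 tcp [0.48   0.1342 0.2365] F [-1.9 -4.8  1.9]
```

>>> {"op": "drive_tool", "data": {"deltas": [0,0,0,1,0,0,0,2,0,0,0,3,0,0,0.01,4,0,0,0.01,5]}}

```text
t: 11.7
tcp_pos: [0.4798, 0.1341, 0.2363]
tool_rot: [0.56, 0.828, 0.001, 0.003]
force: [-2.8, -5.4, 2.2]
finger_gap: 0.087
```

```bash
python3 s.py
```

```text
11.7 q6 -0.331 yaw 111.82 ftz 0.1697 tau6 0.0723 qd6 0.173 tcp [0.4798 0.1341 0.2363] F [-2.8 -5.4  2.2]
```

>>> {"op": "drive_tool", "data": {"deltas": [0,0,0,1,0,0,0,2,0,0,0,3,0,0,0.01,4,0,0,0.01,5]}}

```text
t: 12.2
tcp_pos: [0.4796, 0.134, 0.2362]
tool_rot: [0.597, 0.803, 0.001, 0.002]
force: [-2.6, -4.1, 2.0]
finger_gap: 0.084
```

```bash
python3 s.py
```

```text
12.2 q6 -0.2423 yaw 106.75 ftz 0.2062 tau6 0.0784 qd6 0.172 tcp [0.4796 0.134  0.2362] F [-2.6 -4.1  2. ]
```

>>> {"op": "drive_tool", "data": {"deltas": [0,0,0,1,0,0,0,2,0,0,0,3,0,0,0.01,4,0,0,0.01,5]}}

```text
t: 12.7
tcp_pos: [0.4794, 0.1339, 0.2361]
tool_rot: [0.632, 0.775, 0.001, 0.002]
force: [-2.4, -5.1, 1.9]
finger_gap: 0.087
```

```bash
python3 s.py
```

```text
12.7 q6 -0.1537 yaw 101.67 ftz 0.2461 tau6 0.0907 qd6 0.172 tcp [0.4794 0.1339 0.2361] F [-2.4 -5.1  1.9]
```

>>> {"op": "drive_tool", "data": {"deltas": [0,0,0,1,0,0,0,2,0,0,0,3,0,0,0.01,4,0,0,0.01,5]}}

```text
t: 13.2
tcp_pos: [0.4792, 0.1339, 0.2361]
tool_rot: [0.665, 0.747, 0.0, 0.002]
force: [-2.2, -4.5, 1.8]
finger_gap: 0.089
```

```bash
python3 s.py
```

```text
13.2 q6 -0.0651 yaw 96.6 ftz 0.2429 tau6 0.1037 qd6 0.172 tcp [0.4792 0.1339 0.2361] F [-2.2 -4.5  1.8]
```

>>> {"op": "drive_tool", "data": {"deltas": [0,0,0,1,0,0,0,2,0,0,0,3,0,0,0.01,4,0,0,0.01,5]}}

```text
t: 13.7
tcp_pos: [0.479, 0.1339, 0.236]
tool_rot: [0.698, 0.716, 0.0, 0.002]
force: [-2.1, -5.2, 1.6]
finger_gap: 0.087
```

```bash
python3 s.py
```

```text
13.7 q6 0.0235 yaw 91.53 ftz 0.2385 tau6 0.1183 qd6 0.174 tcp [0.479  0.1339 0.236 ] F [-2.1 -5.2  1.6]
```

>>> {"op": "drive_tool", "data": {"deltas": [0,0,0,0,0,0,0,0]}}

```text
t: 13.9
tcp_pos: [0.479, 0.1339, 0.236]
tool_rot: [0.698, 0.716, 0.0, 0.002]
force: [-1.1, -4.8, 1.8]
finger_gap: 0.089
```

>>> {"op": "drive_tool", "data": {"deltas": [0,0,0,0,0,0,0,0,0,0,0,0], "hand": 3.5}}

```text
t: 14.2
tcp_pos: [0.4795, 0.1346, 0.2361]
tool_rot: [0.698, 0.716, 0.001, 0.002]
force: [0.1, 1.2, 0.1]
finger_gap: 0.41
```

```bash
python3 s.py
python3 - <<'E'
from station import manip
from h import *
st=manip.sense()
goal(st,[.5665,.227,.30],186.7);goal(st,[.5665,.227,.234],186.7)
E
```

```text
14.2 q6 0.0243 yaw 91.47 ftz -0.0417 tau6 0.0024 qd6 -0.002 tcp [0.4795 0.1346 0.2361] F [0.1 1.2 0.1]
goal [0.5665, 0.227, 0.3] 186.7 -> [ 9.01  8.96 -6.36] turn -95.2 | tilt 0.26
goal [0.5665, 0.227, 0.234] 186.7 -> [9.01 8.93 0.24] turn -95.2 | tilt 0.26
```

>>> {"op": "drive_tool", "data": {"deltas": [0,0,-5,0,0,0,-6.4,-5,9,8.95,-6.4,-95,9,8.95,-6.4,-95,9,8.95,-6.4,-95,9,8.95,-6.4,-95,9,8.95,-6.4,-95,9,8.95,-6.4,-95,9,8.95,-6.4,-95,9,8.95,-6.4,-95,9,8.95,-6.4,-95,9,8.95,-6.4,-95], "hand": 3.5}}

```text
t: 15.4
tcp_pos: [0.5666, 0.2276, 0.3004]
tool_rot: [-0.024, 1.0, 0.0, 0.002]
force: [-0.0, -0.8, 0.4]
finger_gap: 0.41
```

Run:
```python
from station import manip
from h import *
s=manip.snapshot("top"); wings(cloud(s),C0[1:])
s=manip.snapshot("side"); wings(cloud(s),C0[1:])
st=manip.sense();print(st["t"])
goal(st,[.5665,.227,.30],186.7);goal(st,[.5665,.227,.234],186.7)
```

```text
94 mid [0.477  0.1343] mean [0.477  0.1346] len 0.053 thk 0.0092 zmax 0.2673 ang 91.8h.py:15: RuntimeWarning: Mean of empty slice.
  xy=P[:,:2]; mu=xy.mean(0); w,V=np.linalg.eigh(np.cov((xy-mu).T)); a=V[:,1];
  ret = um.true_divide(
  avg = a.mean(axis, **keepdims_kw)
h.py:15: RuntimeWarning: Degrees of freedom <= 0 for slice
  xy=P[:,:2]; mu=xy.mean(0); w,V=np.linalg.eigh(np.cov((xy-mu).T)); a=V[:,1];
  c *= np.true_divide(1, fact)
  c *= np.true_divide(1, fact)
Traceback (most recent call last):
  File "h.py", line 17, in wings
    mid=mu+a*(pr.max()+pr.min())/2
              ~~~~~~^^
ValueError: zero-size array to reduction operation maximum which has no identity
```

N wing is at 91.8°, as left. The arm now hides L from the top camera. L lies where it was measured, so I compute the descent.

Run:
```python
from station import manip
from h import *
st=manip.sense();print(st["t"])
goal(st,[.5665,.227,.30],186.7);goal(st,[.5665,.227,.234],186.7)
```

```text
15.45
goal [0.5665, 0.227, 0.3] 186.7 -> [ 0.01 -0.06  0.04] turn -3.7 | tilt 0.29
goal [0.5665, 0.227, 0.234] 186.7 -> [ 0.04 -0.06  6.64] turn -3.7 | tilt 0.29
```

>>> {"op": "drive_tool", "data": {"deltas": [0,-0.05,0,-3.7,0,-0.05,5,-3.7,0,-0.05,6.6,-3.7,0,-0.05,6.6,-3.7,0,-0.05,6.6,-3.7], "hand": 3.5}}

```text
t: 15.95
tcp_pos: [0.5675, 0.2275, 0.2348]
tool_rot: [-0.058, 0.998, 0.001, 0.003]
force: [-0.3, -0.6, 0.6]
finger_gap: 0.413
```

>>> {"op": "drive_tool", "data": {"deltas": [0,0,0,0,0,0,0,0,0,0,0,0,0,0,0,0], "hand": 0}}

```text
t: 16.35
tcp_pos: [0.5687, 0.2281, 0.2367]
tool_rot: [-0.058, 0.998, 0.001, 0.005]
force: [-0.1, 2.0, 6.6]
finger_gap: 0.087
```

```bash
python3 s.py
```

```text
16.35 q6 -1.4874 yaw -173.4 ftz 0.0845 tau6 0.1004 qd6 0.0 tcp [0.5687 0.2281 0.2367] F [-0.1  2.   6.6]
```

>>> {"op": "drive_tool", "data": {"deltas": [0,0,0,3,0,0,0,6,0,0,0,9,0,0,0.01,12,0,0,0.02,13,0,0,0.02,14]}}

```text
t: 16.95
tcp_pos: [0.5687, 0.2278, 0.2365]
tool_rot: [0.065, 0.998, 0.001, 0.005]
force: [0.8, -1.1, -0.8]
finger_gap: 0.081
```

```bash
python3 s.py
```

```text
16.95 q6 -1.2428 yaw 172.59 ftz 0.1417 tau6 0.0713 qd6 0.176 tcp [0.5687 0.2278 0.2365] F [ 0.8 -1.1 -0.8]
```

>>> {"op": "drive_tool", "data": {"deltas": [0,0,0,1,0,0,0,2,0,0,0,3,0,0,0.01,4,0,0,0.01,5]}}

```text
t: 17.45
tcp_pos: [0.5687, 0.2276, 0.2365]
tool_rot: [0.109, 0.994, 0.001, 0.005]
force: [-0.2, -1.3, -0.7]
finger_gap: 0.086
```

```bash
python3 s.py
```

```text
17.45 q6 -1.1541 yaw 167.52 ftz 0.1549 tau6 0.0665 qd6 0.173 tcp [0.5687 0.2276 0.2365] F [-0.2 -1.3 -0.7]
```

>>> {"op": "drive_tool", "data": {"deltas": [0,0,0,1,0,0,0,2,0,0,0,3,0,0,0.01,4,0,0,0.01,5]}}

```text
t: 17.95
tcp_pos: [0.5687, 0.2275, 0.2364]
tool_rot: [0.153, 0.988, 0.001, 0.005]
force: [-0.8, -1.5, -0.1]
finger_gap: 0.083
```

```bash
python3 s.py
```

```text
17.95 q6 -1.0655 yaw 162.44 ftz 0.2032 tau6 0.0678 qd6 0.173 tcp [0.5687 0.2275 0.2364] F [-0.8 -1.5 -0.1]
```

>>> {"op": "drive_tool", "data": {"deltas": [0,0,0,1,0,0,0,2,0,0,0,3,0,0,0.01,4,0,0,0.01,5]}}

```text
t: 18.45
tcp_pos: [0.5686, 0.2274, 0.2362]
tool_rot: [0.196, 0.981, 0.002, 0.005]
force: [0.4, -1.4, -0.8]
finger_gap: 0.084
```

```bash
python3 s.py
```

```text
18.45 q6 -0.9767 yaw 157.35 ftz 0.1949 tau6 0.0684 qd6 0.171 tcp [0.5686 0.2274 0.2362] F [ 0.4 -1.4 -0.8]
```

>>> {"op": "drive_tool", "data": {"deltas": [0,0,0,1,0,0,0,2,0,0,0,3,0,0,0.01,4,0,0,0.01,5]}}

```text
t: 18.95
tcp_pos: [0.5686, 0.2272, 0.2361]
tool_rot: [0.24, 0.971, 0.002, 0.005]
force: [-0.4, -2.6, -0.1]
finger_gap: 0.086
```

```bash
python3 s.py
```

```text
18.95 q6 -0.888 yaw 152.27 ftz 0.1579 tau6 0.073 qd6 0.171 tcp [0.5686 0.2272 0.2361] F [-0.4 -2.6 -0.1]
```

>>> {"op": "drive_tool", "data": {"deltas": [0,0,0,1,0,0,0,2,0,0,0,3,0,0,0.01,4,0,0,0.01,5]}}

```text
t: 19.45
tcp_pos: [0.5685, 0.2271, 0.236]
tool_rot: [0.282, 0.959, 0.002, 0.004]
force: [0.7, -2.9, 0.8]
finger_gap: 0.092
```

```bash
python3 s.py
```

```text
19.45 q6 -0.7993 yaw 147.19 ftz 0.1522 tau6 0.0839 qd6 0.172 tcp [0.5685 0.2271 0.236 ] F [ 0.7 -2.9  0.8]
```

>>> {"op": "drive_tool", "data": {"deltas": [0,0,0,1,0,0,0,2,0,0,0,3,0,0,0.01,4,0,0,0.01,5]}}

```text
t: 19.95
tcp_pos: [0.5684, 0.227, 0.2359]
tool_rot: [0.325, 0.946, 0.002, 0.004]
force: [0.6, -1.8, 0.4]
finger_gap: 0.082
```

```bash
python3 s.py
```

```text
19.95 q6 -0.7106 yaw 142.11 ftz 0.1922 tau6 0.0967 qd6 0.172 tcp [0.5684 0.227  0.2359] F [ 0.6 -1.8  0.4]
```

>>> {"op": "drive_tool", "data": {"deltas": [0,0,0,1,0,0,0,2,0,0,0,3,0,0,0.01,4,0,0,0.01,5]}}

```text
t: 20.45
tcp_pos: [0.5683, 0.2269, 0.2358]
tool_rot: [0.366, 0.931, 0.002, 0.004]
force: [-0.6, -2.4, 0.2]
finger_gap: 0.084
```

```bash
python3 s.py
```

```text
20.45 q6 -0.6219 yaw 137.03 ftz 0.2095 tau6 0.1117 qd6 0.172 tcp [0.5683 0.2269 0.2358] F [-0.6 -2.4  0.2]
```

>>> {"op": "drive_tool", "data": {"deltas": [0,0,0,0,0,0,0,0]}}

```text
t: 20.65
tcp_pos: [0.5683, 0.2269, 0.2358]
tool_rot: [0.366, 0.93, 0.002, 0.004]
force: [0.0, -2.2, -0.2]
finger_gap: 0.089
```

>>> {"op": "drive_tool", "data": {"deltas": [0,0,0,0,0,0,0,0,0,0,0,0], "hand": 3.5}}

```text
t: 20.95
tcp_pos: [0.5685, 0.2275, 0.2361]
tool_rot: [0.366, 0.93, 0.002, 0.004]
force: [-0.3, 0.5, -0.5]
finger_gap: 0.406
```

```bash
python3 s.py
python3 - <<'E'
from station import manip
from h import *
st=manip.sense()
goal(st,[.5702,.0477,.30],155.8);goal(st,[.5702,.0477,.234],155.8)
E
```

```text
20.95 q6 -0.6215 yaw 137.0 ftz -0.0207 tau6 0.0016 qd6 -0.001 tcp [0.5685 0.2275 0.2361] F [-0.3  0.5 -0.5]
goal [0.5702, 0.0477, 0.3] 155.8 -> [-12.42 -12.99  -6.42] turn -18.8 | tilt 0.55
goal [0.5702, 0.0477, 0.234] 155.8 -> [-12.38 -13.04   0.18] turn -18.8 | tilt 0.55
```

>>> {"op": "drive_tool", "data": {"deltas": [0,0,-5,0,0,0,-6.5,0,-12.4,-13,-6.5,-18.8,-12.4,-13,-6.5,-18.8,-12.4,-13,-6.5,-18.8,-12.4,-13,-6.5,-18.8,-12.4,-13,-6.5,-18.8,-12.4,-13,-6.5,-18.8,-12.4,-13,0.1,-18.8,-12.4,-13,0.1,-18.8,-12.4,-13,0.1,-18.8], "hand": 3.5}}

```text
t: 22.05
tcp_pos: [0.5684, 0.0498, 0.232]
tool_rot: [0.209, 0.978, 0.002, 0.001]
force: [-0.2, 0.1, 0.7]
finger_gap: 0.415
```

```bash
python3 s.py
python3 - <<'E'
from station import manip
from h import *
st=manip.sense()
goal(st,[.5702,.0477,.234],155.8)
s=manip.snapshot("top"); X=cloud(s)
for c in C0[:3]:
  try: wings(X,[c])
  except Exception as e: print("hidden")
E
```

```text
22.05 q6 -1.2619 yaw 155.9 ftz -0.0254 tau6 0.0012 qd6 -0.001 tcp [0.5684 0.0498 0.232 ] F [-0.2  0.1  0.7]
goal [0.5702, 0.0477, 0.234] 155.8 -> [-0.25 -0.12 -0.2 ] turn 0.1 | tilt 0.23
100 mid [0.6562 0.1378] mean [0.6562 0.1378] len 0.0542 thk 0.0095 zmax 0.2676 ang 143.7
60 mid [0.477  0.1438] mean [0.4769 0.1449] len 0.0341 thk 0.0095 zmax 0.2668 ang 94.5
101 mid [0.565 0.226] mean [0.5648 0.2261] len 0.0543 thk 0.0096 zmax 0.2676 ang 137.7
```

>>> {"op": "drive_tool", "data": {"deltas": [-0.2,-0.1,-0.2,0,-0.2,-0.1,-0.2,0]}}

```text
t: 22.3
tcp_pos: [0.5729, 0.0483, 0.2378]
tool_rot: [0.208, 0.978, 0.002, 0.005]
force: [-0.1, 0.1, -0.2]
finger_gap: 0.411
```

>>> {"op": "drive_tool", "data": {"deltas": [0,0,0,0,0,0,0,0,0,0,0,0,0,0,0,0], "hand": 0}}

```text
t: 22.7
tcp_pos: [0.5732, 0.0469, 0.2394]
tool_rot: [0.208, 0.978, 0.001, 0.006]
force: [-2.2, -3.0, 5.9]
finger_gap: 0.086
```

```bash
python3 s.py
```

```text
22.7 q6 -1.2647 yaw 155.98 ftz 0.0119 tau6 0.0237 qd6 -0.002 tcp [0.5732 0.0469 0.2394] F [-2.2 -3.   5.9]
```

>>> {"op": "drive_tool", "data": {"deltas": [0,0,0,3,0,0,0,6,0,0,0,9,0,0,0.01,12,0,0,0.02,13,0,0,0.02,14]}}

```text
t: 23.3
tcp_pos: [0.5728, 0.0463, 0.2392]
tool_rot: [0.326, 0.945, 0.001, 0.006]
force: [-1.3, -2.9, -0.1]
finger_gap: 0.085
```

```bash
python3 s.py
```

```text
23.3 q6 -1.0203 yaw 141.98 ftz 0.2564 tau6 0.0784 qd6 0.179 tcp [0.5728 0.0463 0.2392] F [-1.3 -2.9 -0.1]
```

>>> {"op": "drive_tool", "data": {"deltas": [0,0,0,1,0,0,0,2,0,0,0,3,0,0,0.01,4,0,0,0.01,5]}}

```text
t: 23.8
tcp_pos: [0.5726, 0.0461, 0.2391]
tool_rot: [0.367, 0.93, 0.001, 0.006]
force: [-1.1, -3.0, -1.2]
finger_gap: 0.087
```

```bash
python3 s.py
```

```text
23.8 q6 -0.9317 yaw 136.91 ftz 0.1528 tau6 0.0739 qd6 0.174 tcp [0.5726 0.0461 0.2391] F [-1.1 -3.  -1.2]
```

>>> {"op": "drive_tool", "data": {"deltas": [0,0,0,1,0,0,0,2,0,0,0,3,0,0,0.01,4,0,0,0.01,5]}}

```text
t: 24.3
tcp_pos: [0.5725, 0.046, 0.239]
tool_rot: [0.408, 0.913, 0.001, 0.006]
force: [-0.9, -3.3, -0.2]
finger_gap: 0.085
```

```bash
python3 s.py
```

```text
24.3 q6 -0.843 yaw 131.83 ftz 0.1852 tau6 0.0761 qd6 0.172 tcp [0.5725 0.046  0.239 ] F [-0.9 -3.3 -0.2]
```

>>> {"op": "drive_tool", "data": {"deltas": [0,0,0,1,0,0,0,2,0,0,0,3,0,0,0.01,4,0,0,0.01,5]}}

```text
t: 24.8
tcp_pos: [0.5723, 0.0458, 0.2388]
tool_rot: [0.448, 0.894, 0.001, 0.005]
force: [-2.3, -4.1, -0.1]
finger_gap: 0.085
```

```bash
python3 s.py
```

```text
24.8 q6 -0.7542 yaw 126.75 ftz 0.1195 tau6 0.0774 qd6 0.173 tcp [0.5723 0.0458 0.2388] F [-2.3 -4.1 -0.1]
```

>>> {"op": "drive_tool", "data": {"deltas": [0,0,0,1,0,0,0,2,0,0,0,3,0,0,0.01,4,0,0,0.01,5]}}

```text
t: 25.3
tcp_pos: [0.5721, 0.0457, 0.2387]
tool_rot: [0.487, 0.873, 0.001, 0.005]
force: [-2.4, -3.5, -0.9]
finger_gap: 0.084
```

```bash
python3 s.py
```

```text
25.3 q6 -0.6655 yaw 121.67 ftz 0.2231 tau6 0.0784 qd6 0.173 tcp [0.5721 0.0457 0.2387] F [-2.4 -3.5 -0.9]
```

Still free, with a baseline of about 0.078.

>>> {"op": "drive_tool", "data": {"deltas": [0,0,0,1,0,0,0,2,0,0,0,3,0,0,0.01,4,0,0,0.01,5]}}

```text
t: 25.8
tcp_pos: [0.5719, 0.0455, 0.2386]
tool_rot: [0.525, 0.851, 0.001, 0.005]
force: [-2.6, -3.5, -1.0]
finger_gap: 0.08
```

```bash
python3 s.py
```

```text
25.8 q6 -0.5768 yaw 116.59 ftz 0.1273 tau6 0.0789 qd6 0.174 tcp [0.5719 0.0455 0.2386] F [-2.6 -3.5 -1. ]
```

>>> {"op": "drive_tool", "data": {"deltas": [0,0,0,1,0,0,0,2,0,0,0,3,0,0,0.01,4,0,0,0.01,5]}}

```text
t: 26.3
tcp_pos: [0.5717, 0.0454, 0.2385]
tool_rot: [0.563, 0.827, 0.001, 0.005]
force: [-3.0, -4.4, -0.6]
finger_gap: 0.083
```

```bash
python3 s.py
```

```text
26.3 q6 -0.4882 yaw 111.52 ftz 0.1673 tau6 0.0887 qd6 0.173 tcp [0.5717 0.0454 0.2385] F [-3.  -4.4 -0.6]
```

>>> {"op": "drive_tool", "data": {"deltas": [0,0,0,1,0,0,0,2,0,0,0,3,0,0,0.01,4,0,0,0.01,5]}}

```text
t: 26.8
tcp_pos: [0.5715, 0.0453, 0.2384]
tool_rot: [0.599, 0.801, 0.001, 0.005]
force: [-3.9, -4.3, -0.4]
finger_gap: 0.082
```

```bash
python3 s.py
```

```text
26.8 q6 -0.3995 yaw 106.45 ftz 0.2176 tau6 0.101 qd6 0.174 tcp [0.5715 0.0453 0.2384] F [-3.9 -4.3 -0.4]
```

>>> {"op": "drive_tool", "data": {"deltas": [0,0,0,1,0,0,0,2,0,0,0,3,0,0,0.01,4,0,0,0.01,5]}}

```text
t: 27.3
tcp_pos: [0.5712, 0.0453, 0.2383]
tool_rot: [0.634, 0.774, 0.001, 0.004]
force: [-2.8, -4.5, -0.4]
finger_gap: 0.081
```

```bash
python3 s.py
```

```text
27.3 q6 -0.3109 yaw 101.38 ftz 0.2085 tau6 0.114 qd6 0.173 tcp [0.5712 0.0453 0.2383] F [-2.8 -4.5 -0.4]
```

>>> {"op": "drive_tool", "data": {"deltas": [0,0,0,1,0,0,0,2,0,0,0,3,0,0,0.01,4,0,0,0.01,4.5]}}

```text
t: 27.8
tcp_pos: [0.571, 0.0452, 0.2383]
tool_rot: [0.664, 0.748, 0.001, 0.004]
force: [-3.3, -4.4, -0.3]
finger_gap: 0.083
```

```bash
python3 s.py
```

```text
27.8 q6 -0.2312 yaw 96.81 ftz 0.3016 tau6 0.2114 qd6 0.082 tcp [0.571  0.0452 0.2383] F [-3.3 -4.4 -0.3]
```

>>> {"op": "drive_tool", "data": {"deltas": [0,0,0,0,0,0,0,0]}}

```text
t: 28.0
tcp_pos: [0.571, 0.0452, 0.2383]
tool_rot: [0.664, 0.748, 0.001, 0.004]
force: [-3.1, -4.3, -0.2]
finger_gap: 0.084
```

>>> {"op": "drive_tool", "data": {"deltas": [0,0,0,0,0,0,0,0,0,0,0,0], "hand": 3.5}}

```text
t: 28.3
tcp_pos: [0.572, 0.0461, 0.2388]
tool_rot: [0.664, 0.748, 0.002, 0.005]
force: [0.0, -0.2, -0.5]
finger_gap: 0.406
```

```bash
python3 s.py
python3 - <<'E'
from station import manip
from h import *
st=manip.sense()
goal(st,[.6575,.1395,.30],143.7);goal(st,[.6575,.1395,.234],143.7)
E
```

```text
28.3 q6 -0.2304 yaw 96.76 ftz 0.0014 tau6 0.0027 qd6 -0.002 tcp [0.572  0.0461 0.2388] F [ 0.  -0.2 -0.5]
goal [0.6575, 0.1395, 0.3] 143.7 -> [ 8.25  9.65 -6.07] turn -46.9 | tilt 0.59
goal [0.6575, 0.1395, 0.234] 143.7 -> [8.27 9.59 0.53] turn -46.9 | tilt 0.59
```

>>> {"op": "drive_tool", "data": {"deltas": [0,0,-5,0,0,0,-6.1,-5,8.25,9.65,-6.1,-46.9,8.25,9.65,-6.1,-46.9,8.25,9.65,-6.1,-46.9,8.25,9.65,-6.1,-46.9,8.25,9.65,-6.1,-46.9,8.25,9.65,-6.1,-46.9,8.25,9.65,0.4,-46.9,8.25,9.65,0.4,-46.9,8.25,9.65,0.4,-46.9], "hand": 3.5}}

```text
t: 29.4
tcp_pos: [0.656, 0.1393, 0.232]
tool_rot: [0.313, 0.95, -0.001, 0.002]
force: [-0.5, -0.1, 0.0]
finger_gap: 0.412
```

```bash
python3 s.py
python3 - <<'E'
from station import manip
from h import *
st=manip.sense()
goal(st,[.6575,.1395,.235],143.7)
s=manip.snapshot("top"); X=cloud(s)
for c in C0[1:]:
  try: wings(X,[c])
  except Exception as e: print("hidden")
E
```

```text
29.4 q6 -0.8883 yaw 143.49 ftz 0.0308 tau6 0.0074 qd6 -0.012 tcp [0.656  0.1393 0.232 ] F [-0.5 -0.1  0. ]
goal [0.6575, 0.1395, 0.235] 143.7 -> [-0.11  0.1  -0.3 ] turn -0.2 | tilt 0.24
hidden
16 mid [0.5507 0.2418] mean [0.5492 0.2422] len 0.0146 thk 0.0087 zmax 0.2653 ang 163.7
87 mid [0.5682 0.0474] mean [0.5683 0.047 ] len 0.0534 thk 0.0089 zmax 0.268 ang 96.8h.py:15: RuntimeWarning: Mean of empty slice.
  xy=P[:,:2]; mu=xy.mean(0); w,V=np.linalg.eigh(np.cov((xy-mu).T)); a=V[:,1];
  ret = um.true_divide(
  avg = a.mean(axis, **keepdims_kw)
h.py:15: RuntimeWarning: Degrees of freedom <= 0 for slice
  xy=P[:,:2]; mu=xy.mean(0); w,V=np.linalg.eigh(np.cov((xy-mu).T)); a=V[:,1];
  c *= np.true_divide(1, fact)
  c *= np.true_divide(1, fact)
```

>>> {"op": "drive_tool", "data": {"deltas": [0,0,-0.1,0,0,0,-0.1,0,0,0,-0.1,0,0,0,-0.1,0], "hand": 0}}

```text
t: 29.85
tcp_pos: [0.659, 0.1395, 0.2376]
tool_rot: [0.313, 0.95, 0.001, 0.006]
force: [0.5, -0.0, 5.7]
finger_gap: 0.085
```

```bash
python3 s.py
```

```text
29.85 q6 -0.8889 yaw 143.53 ftz 0.2009 tau6 0.1609 qd6 0.0 tcp [0.659  0.1395 0.2376] F [ 0.5 -0.   5.7]
```

>>> {"op": "drive_tool", "data": {"deltas": [0,0,0,1,0,0,0,2,0,0,0,3,0,0,0.01,4,0,0,0.01,5]}}

```text
t: 30.35
tcp_pos: [0.659, 0.1395, 0.2377]
tool_rot: [0.355, 0.935, 0.001, 0.006]
force: [0.3, -0.1, 2.6]
finger_gap: 0.079
```

```bash
python3 s.py
```

```text
30.35 q6 -0.8002 yaw 138.45 ftz 0.2285 tau6 0.1327 qd6 0.172 tcp [0.659  0.1395 0.2377] F [ 0.3 -0.1  2.6]
```

>>> {"op": "drive_tool", "data": {"deltas": [0,0,0,3,0,0,0,6,0,0,0,9,0,0,0.01,12,0,0,0.02,13,0,0,0.02,14]}}

```text
t: 30.95
tcp_pos: [0.659, 0.1395, 0.2375]
tool_rot: [0.466, 0.885, 0.002, 0.006]
force: [1.2, 0.1, 0.1]
finger_gap: 0.079
```

```bash
python3 s.py
```

```text
30.95 q6 -0.5552 yaw 124.42 ftz 0.2985 tau6 0.185 qd6 0.174 tcp [0.659  0.1395 0.2375] F [1.2 0.1 0.1]
```

>>> {"op": "drive_tool", "data": {"deltas": [0,0,0,1,0,0,0,2,0,0,0,3,0,0,0.01,4,0,0,0.01,5]}}

```text
t: 31.45
tcp_pos: [0.659, 0.1395, 0.2374]
tool_rot: [0.505, 0.863, 0.002, 0.006]
force: [0.2, -0.1, 2.6]
finger_gap: 0.084
```

```bash
python3 s.py
```

```text
31.45 q6 -0.4666 yaw 119.34 ftz 0.3186 tau6 0.194 qd6 0.172 tcp [0.659  0.1395 0.2374] F [ 0.2 -0.1  2.6]
```

>>> {"op": "drive_tool", "data": {"deltas": [0,0,0,1,0,0,0,2,0,0,0,3,0,0,0.01,4,0,0,0.01,5]}}

```text
t: 31.95
tcp_pos: [0.659, 0.1395, 0.2373]
tool_rot: [0.543, 0.84, 0.002, 0.006]
force: [1.2, 0.3, 2.5]
finger_gap: 0.081
```

```bash
python3 s.py
```

```text
31.95 q6 -0.3779 yaw 114.26 ftz 0.3553 tau6 0.2118 qd6 0.174 tcp [0.659  0.1395 0.2373] F [1.2 0.3 2.5]
```

>>> {"op": "drive_tool", "data": {"deltas": [0,0,0,1,0,0,0,2,0,0,0,3,0,0,0.01,4,0,0,0.01,5]}}

```text
t: 32.45
tcp_pos: [0.659, 0.1395, 0.2373]
tool_rot: [0.579, 0.815, 0.003, 0.006]
force: [0.6, 0.3, 3.3]
finger_gap: 0.089
```

```bash
python3 s.py
```

```text
32.45 q6 -0.2892 yaw 109.18 ftz 0.3118 tau6 0.2303 qd6 0.174 tcp [0.659  0.1395 0.2373] F [0.6 0.3 3.3]
```

>>> {"op": "drive_tool", "data": {"deltas": [0,0,0,0,0,0,0,0]}}

```text
t: 32.65
tcp_pos: [0.659, 0.1395, 0.2373]
tool_rot: [0.579, 0.815, 0.003, 0.006]
force: [0.3, -1.2, -0.8]
finger_gap: 0.086
```

>>> {"op": "drive_tool", "data": {"deltas": [0,0,0,0,0,0,0,0,0,0,0,0], "hand": 3.5}}

```text
t: 32.95
tcp_pos: [0.6588, 0.1395, 0.237]
tool_rot: [0.58, 0.815, 0.002, 0.006]
force: [-0.2, -0.7, 0.8]
finger_gap: 0.406
```

```bash
python3 s.py
python3 - <<'E'
from station import manip
from h import *
st=manip.sense()
goal(st,[.4790,.1345,.30],91.5);goal(st,[.4790,.1345,.234],91.5)
E
```

```text
32.95 q6 -0.2886 yaw 109.13 ftz -0.0104 tau6 0.0027 qd6 -0.002 tcp [0.6588 0.1395 0.237 ] F [-0.2 -0.7  0.8]
goal [0.479, 0.1345, 0.3] 91.5 -> [  5.39 -17.09  -6.51] turn 17.6 | tilt 0.7
goal [0.479, 0.1345, 0.234] 91.5 -> [  5.43 -17.15   0.09] turn 17.6 | tilt 0.7
```

>>> {"op": "drive_tool", "data": {"deltas": [0,0,-5,0,0,0,-6.5,0,5.4,-17.1,-6.5,17.6,5.4,-17.1,-6.5,17.6,5.4,-17.1,-6.5,17.6,5.4,-17.1,-6.5,17.6,5.4,-17.1,-6.5,17.6,5.4,-17.1,0,17.6,5.4,-17.1,0,17.6,5.4,-17.1,0,17.6], "hand": 3.5}}

```text
t: 33.95
tcp_pos: [0.4787, 0.1342, 0.2327]
tool_rot: [0.698, 0.716, 0.002, 0.003]
force: [-0.3, 0.7, 0.9]
finger_gap: 0.406
```

```bash
python3 s.py
python3 - <<'E'
from station import manip
from h import *
st=manip.sense()
goal(st,[.4790,.1345,.235],91.5)
s=manip.snapshot("top"); X=cloud(s); wings(X,C0[:1])
E
```

```text
33.95 q6 0.0255 yaw 91.51 ftz -0.081 tau6 0.0007 qd6 -0.001 tcp [0.4787 0.1342 0.2327] F [-0.3  0.7  0.9]
goal [0.479, 0.1345, 0.235] 91.5 -> [ 0.02  0.03 -0.23] turn 0.0 | tilt 0.43
99 mid [0.6561 0.1379] mean [0.6561 0.1378] len 0.0545 thk 0.0094 zmax 0.2683 ang 109.9
```

>>> {"op": "drive_tool", "data": {"deltas": [0,0,-0.1,0,0,0,-0.1,0,0,0,-0.1,0,0,0,-0.1,0], "hand": 0}}

```text
t: 34.4
tcp_pos: [0.479, 0.1343, 0.2365]
tool_rot: [0.697, 0.717, 0.002, 0.004]
force: [-4.6, -1.0, 5.3]
finger_gap: 0.082
```

```bash
python3 s.py
```

```text
34.4 q6 0.0252 yaw 91.55 ftz 0.1203 tau6 0.1127 qd6 0.0 tcp [0.479  0.1343 0.2365] F [-4.6 -1.   5.3]
```

>>> {"op": "drive_tool", "data": {"deltas": [0,0,0,1,0,0,0,2,0,0,0,3,0,0,0.01,4,0,0,0.01,5]}}

```text
t: 34.9
tcp_pos: [0.4788, 0.1343, 0.2365]
tool_rot: [0.729, 0.685, 0.002, 0.004]
force: [-2.0, 0.3, 0.5]
finger_gap: 0.083
```

```bash
python3 s.py
```

```text
34.9 q6 0.1138 yaw 86.48 ftz 0.2693 tau6 0.1351 qd6 0.173 tcp [0.4788 0.1343 0.2365] F [-2.   0.3  0.5]
```

>>> {"op": "drive_tool", "data": {"deltas": [0,0,0,3,0,0,0,6,0,0,0,9,0,0,0.01,12,0,0,0.02,15,0,0,0.02,17,0,0,0.02,18]}}

```text
t: 35.6
tcp_pos: [0.4783, 0.1344, 0.2363]
tool_rot: [0.827, 0.562, 0.002, 0.003]
force: [-4.1, -0.2, -0.0]
finger_gap: 0.086
```

```bash
python3 s.py
```

```text
35.6 q6 0.4291 yaw 68.42 ftz 0.3126 tau6 0.2679 qd6 0.16 tcp [0.4783 0.1344 0.2363] F [-4.1 -0.2 -0. ]
```

>>> {"op": "drive_tool", "data": {"deltas": [0,0,0,1,0,0,0,2,0,0,0,3,0,0,0.01,4,0,0,0.01,5]}}

```text
t: 36.1
tcp_pos: [0.4781, 0.1345, 0.2362]
tool_rot: [0.851, 0.525, 0.002, 0.003]
force: [-4.4, 0.4, 1.8]
finger_gap: 0.086
```

```bash
python3 s.py
```

```text
36.1 q6 0.5178 yaw 63.34 ftz 0.3264 tau6 0.2147 qd6 0.173 tcp [0.4781 0.1345 0.2362] F [-4.4  0.4  1.8]
```

>>> {"op": "drive_tool", "data": {"deltas": [0,0,0,1,0,0,0,2,0,0,0,3,0,0,0.01,4]}}

```text
t: 36.5
tcp_pos: [0.478, 0.1346, 0.2361]
tool_rot: [0.869, 0.494, 0.002, 0.003]
force: [-3.1, 0.6, -0.1]
finger_gap: 0.088
```

```bash
python3 s.py
```

```text
36.5 q6 0.589 yaw 59.25 ftz 0.324 tau6 0.2297 qd6 0.174 tcp [0.478  0.1346 0.2361] F [-3.1  0.6 -0.1]
```

>>> {"op": "drive_tool", "data": {"deltas": [0,0,0,0,0,0,0,0]}}

```text
t: 36.7
tcp_pos: [0.478, 0.1346, 0.2362]
tool_rot: [0.869, 0.494, 0.002, 0.003]
force: [-3.2, 0.6, 0.9]
finger_gap: 0.086
```

>>> {"op": "drive_tool", "data": {"deltas": [0,0,0,0,0,0,0,0,0,0,0,0], "hand": 3.5}}

```text
t: 37.0
tcp_pos: [0.4793, 0.1345, 0.2367]
tool_rot: [0.869, 0.494, 0.004, 0.003]
force: [0.9, 0.4, 0.7]
finger_gap: 0.411
```

```bash
python3 s.py
python3 - <<'E'
from station import manip
from h import *
st=manip.sense()
goal(st,[.5683,.2272,.30],137.2);goal(st,[.5683,.2272,.234],137.2)
E
```

```text
37.0 q6 0.5896 yaw 59.2 ftz 0.0114 tau6 0.0027 qd6 -0.0 tcp [0.4793 0.1345 0.2367] F [0.9 0.4 0.7]
goal [0.5683, 0.2272, 0.3] 137.2 -> [12.54  2.95 -6.27] turn -78.0 | tilt 0.56
goal [0.5683, 0.2272, 0.234] 137.2 -> [12.52  2.89  0.33] turn -78.0 | tilt 0.56
```

>>> {"op": "drive_tool", "data": {"deltas": [0,0,-5,0,0,0,-6.3,-5,12.5,2.95,-6.3,-78,12.5,2.95,-6.3,-78,12.5,2.95,-6.3,-78,12.5,2.95,-6.3,-78,12.5,2.95,-6.3,-78,12.5,2.95,-6.3,-78,12.5,2.95,-6.3,-78,12.5,2.95,-6.3,-78,12.5,2.95,-6.3,-78,12.5,2.95,-6.3,-78], "hand": 3.5}}

```text
t: 38.2
tcp_pos: [0.5686, 0.2269, 0.3005]
tool_rot: [0.365, 0.931, 0.001, 0.005]
force: [0.2, -0.6, -1.8]
finger_gap: 0.409
```

```bash
python3 s.py
python3 - <<'E'
from station import manip
from h import *
st=manip.sense()
goal(st,[.5683,.2272,.234],137.2)
E
```

```text
38.2 q6 -0.6227 yaw 137.17 ftz -0.0168 tau6 -0.2804 qd6 0.055 tcp [0.5686 0.2269 0.3005] F [ 0.2 -0.6 -1.8]
goal [0.5683, 0.2272, 0.234] 137.2 -> [ 0.11 -0.03  6.65] turn -0.0 | tilt 0.63
```

>>> {"op": "drive_tool", "data": {"deltas": [0.1,0,5,0,0.1,0,6.6,0,0.1,0,6.6,0,0.1,0,6.6,0]}}

```text
t: 38.6
tcp_pos: [0.5694, 0.2275, 0.235]
tool_rot: [0.366, 0.931, 0.001, 0.006]
force: [0.7, -0.2, 0.6]
finger_gap: 0.416
```

>>> {"op": "drive_tool", "data": {"deltas": [0,0,0,0,0,0,0,0,0,0,0,0,0,0,0,0], "hand": 0}}

```text
t: 39.0
tcp_pos: [0.5692, 0.2261, 0.237]
tool_rot: [0.365, 0.931, 0.0, 0.007]
force: [-2.9, -4.1, 3.1]
finger_gap: 0.088
```

```bash
python3 s.py
```

```text
39.0 q6 -0.6201 yaw 137.13 ftz 0.0376 tau6 0.1157 qd6 0.002 tcp [0.5692 0.2261 0.237 ] F [-2.9 -4.1  3.1]
```

>>> {"op": "drive_tool", "data": {"deltas": [0,0,0,1,0,0,0,2,0,0,0,3,0,0,0.01,4,0,0,0.01,5]}}

```text
t: 39.5
tcp_pos: [0.569, 0.2259, 0.237]
tool_rot: [0.406, 0.914, -0.0, 0.007]
force: [-1.5, -2.1, -0.1]
finger_gap: 0.088
```

```bash
python3 s.py
```

```text
39.5 q6 -0.5314 yaw 132.07 ftz 0.2317 tau6 0.1231 qd6 0.171 tcp [0.569  0.2259 0.237 ] F [-1.5 -2.1 -0.1]
```

>>> {"op": "drive_tool", "data": {"deltas": [0,0,0,3,0,0,0,6,0,0,0,9,0,0,0.01,11,0,0,0.02,12,0,0,0.02,13,0,0,0.02,14]}}

```text
t: 40.2
tcp_pos: [0.5685, 0.2255, 0.2368]
tool_rot: [0.515, 0.857, 0.0, 0.006]
force: [-3.2, -3.5, 0.8]
finger_gap: 0.084
```

```bash
python3 s.py
```

```text
40.2 q6 -0.286 yaw 118.01 ftz 0.2977 tau6 0.1702 qd6 0.175 tcp [0.5685 0.2255 0.2368] F [-3.2 -3.5  0.8]
```

>>> {"op": "drive_tool", "data": {"deltas": [0,0,0,1,0,0,0,2,0,0,0,3,0,0,0.01,4,0,0,0.01,5]}}

```text
t: 40.7
tcp_pos: [0.5683, 0.2254, 0.2368]
tool_rot: [0.552, 0.834, 0.0, 0.006]
force: [-3.5, -3.4, 1.0]
finger_gap: 0.085
```

```bash
python3 s.py
```

```text
40.7 q6 -0.1973 yaw 112.93 ftz 0.2853 tau6 0.1884 qd6 0.173 tcp [0.5683 0.2254 0.2368] F [-3.5 -3.4  1. ]
```

>>> {"op": "drive_tool", "data": {"deltas": [0,0,0,1,0,0,0,2,0,0,0,3,0,0,0.01,4,0,0,0.01,5]}}

```text
t: 41.2
tcp_pos: [0.5681, 0.2254, 0.2367]
tool_rot: [0.589, 0.808, 0.0, 0.006]
force: [-2.8, -2.8, 2.2]
finger_gap: 0.086
```

```bash
python3 s.py
```

```text
41.2 q6 -0.1086 yaw 107.86 ftz 0.3091 tau6 0.204 qd6 0.172 tcp [0.5681 0.2254 0.2367] F [-2.8 -2.8  2.2]
```

>>> {"op": "drive_tool", "data": {"deltas": [0,0,0,1,0,0,0,2,0,0,0,3,0,0,0.01,4,0,0,0.01,5]}}

```text
t: 41.7
tcp_pos: [0.5678, 0.2253, 0.2366]
tool_rot: [0.624, 0.781, 0.0, 0.006]
force: [-4.4, -4.5, 3.0]
finger_gap: 0.086
```

```bash
python3 s.py
```

```text
41.7 q6 -0.0199 yaw 102.78 ftz 0.3758 tau6 0.224 qd6 0.172 tcp [0.5678 0.2253 0.2366] F [-4.4 -4.5  3. ]
```

>>> {"op": "drive_tool", "data": {"deltas": [0,0,0,0,0,0,0,0]}}

```text
t: 41.9
tcp_pos: [0.5678, 0.2253, 0.2366]
tool_rot: [0.624, 0.781, 0.0, 0.006]
force: [-2.0, -3.8, 0.2]
finger_gap: 0.089
```

>>> {"op": "drive_tool", "data": {"deltas": [0,0,0,0,0,0,0,0,0,0,0,0], "hand": 3.5}}

```text
t: 42.2
tcp_pos: [0.5692, 0.2261, 0.2372]
tool_rot: [0.624, 0.781, 0.002, 0.007]
force: [0.9, -0.8, -0.2]
finger_gap: 0.411
```

```bash
python3 s.py
python3 - <<'E'
from station import manip
from h import *
st=manip.sense()
goal(st,[.5715,.0465,.30],96.8);goal(st,[.5715,.0465,.235],96.8)
E
```

```text
42.2 q6 -0.0192 yaw 102.72 ftz -0.0182 tau6 0.0029 qd6 -0.002 tcp [0.5692 0.2261 0.2372] F [ 0.9 -0.8 -0.2]
goal [0.5715, 0.0465, 0.3] 96.8 -> [-17.62  -3.66  -6.18] turn 5.9 | tilt 0.79
goal [0.5715, 0.0465, 0.235] 96.8 -> [-17.56  -3.74   0.32] turn 5.9 | tilt 0.79
```

L's rise is 0.155. Now R.

>>> {"op": "drive_tool", "data": {"deltas": [0,0,-5,0,0,0,-6.3,0,-17.6,-3.7,-6.3,5.9,-17.6,-3.7,-6.3,5.9,-17.6,-3.7,-6.3,5.9,-17.6,-3.7,-6.3,5.9,-17.6,-3.7,-6.3,5.9,-17.6,-3.7,0.2,5.9,-17.6,-3.7,0.2,5.9,-17.6,-3.7,0.2,5.9], "hand": 3.5}}

```text
t: 43.2
tcp_pos: [0.5704, 0.0473, 0.2336]
tool_rot: [0.664, 0.748, 0.001, 0.004]
force: [0.6, 0.6, -0.3]
finger_gap: 0.409
```

```bash
python3 s.py
python3 - <<'E'
from station import manip
from h import *
st=manip.sense()
goal(st,[.5715,.0465,.235],96.8)
s=manip.snapshot("top"); X=cloud(s)
for c in C0[:3]:
  try: wings(X,[c])
  except Exception as e: print("hidden")
E
```

```text
43.2 q6 -0.2287 yaw 96.82 ftz 0.019 tau6 0.002 qd6 -0.003 tcp [0.5704 0.0473 0.2336] F [ 0.6  0.6 -0.3]
goal [0.5715, 0.0465, 0.235] 96.8 -> [-0.09  0.1  -0.14] turn 0.0 | tilt 0.49
100 mid [0.656  0.1378] mean [0.6561 0.1377] len 0.0544 thk 0.0095 zmax 0.2697 ang 109.5
62 mid [0.4815 0.1428] mean [0.4818 0.1433] len 0.0359 thk 0.0096 zmax 0.2666 ang 58.4
95 mid [0.5645 0.2272] mean [0.5647 0.2262] len 0.0565 thk 0.0091 zmax 0.2664 ang 103.9
```

>>> {"op": "drive_tool", "data": {"deltas": [0,0,0,0,0,0,0,0,0,0,0,0,0,0,0,0], "hand": 0}}

```text
t: 43.65
tcp_pos: [0.5708, 0.0476, 0.2371]
tool_rot: [0.663, 0.748, 0.002, 0.005]
force: [-5.1, -0.5, 4.5]
finger_gap: 0.082
```

```bash
python3 s.py
```

```text
43.65 q6 -0.229 yaw 96.91 ftz 0.1345 tau6 0.1412 qd6 -0.002 tcp [0.5708 0.0476 0.2371] F [-5.1 -0.5  4.5]
```

>>> {"op": "drive_tool", "data": {"deltas": [0,0,0,1,0,0,0,2,0,0,0,3,0,0,0.01,4,0,0,0.01,5]}}

```text
t: 44.15
tcp_pos: [0.5707, 0.0476, 0.2371]
tool_rot: [0.696, 0.718, 0.002, 0.005]
force: [-1.7, -0.3, -0.5]
finger_gap: 0.084
```

```bash
python3 s.py
```

```text
44.15 q6 -0.1404 yaw 91.83 ftz 0.2369 tau6 0.1276 qd6 0.173 tcp [0.5707 0.0476 0.2371] F [-1.7 -0.3 -0.5]
```

>>> {"op": "drive_tool", "data": {"deltas": [0,0,0,3,0,0,0,6,0,0,0,9,0,0,0.01,11,0,0,0.02,12,0,0,0.02,13,0,0,0.02,14]}}

```text
t: 44.85
tcp_pos: [0.5707, 0.0476, 0.2369]
tool_rot: [0.778, 0.628, 0.002, 0.005]
force: [-1.5, -0.5, -2.0]
finger_gap: 0.081
```

```bash
python3 s.py
```

```text
44.85 q6 0.105 yaw 77.77 ftz 0.2977 tau6 0.1723 qd6 0.174 tcp [0.5707 0.0476 0.2369] F [-1.5 -0.5 -2. ]
```

>>> {"op": "drive_tool", "data": {"deltas": [0,0,0,1,0,0,0,2,0,0,0,3,0,0,0.01,4,0,0,0.01,5]}}

```text
t: 45.35
tcp_pos: [0.5706, 0.0476, 0.2369]
tool_rot: [0.805, 0.593, 0.003, 0.005]
force: [-1.8, -0.4, -1.1]
finger_gap: 0.083
```

```bash
python3 s.py
```

```text
45.35 q6 0.1937 yaw 72.69 ftz 0.2907 tau6 0.1917 qd6 0.172 tcp [0.5706 0.0476 0.2369] F [-1.8 -0.4 -1.1]
```

>>> {"op": "drive_tool", "data": {"deltas": [0,0,0,1,0,0,0,2,0,0,0,3,0,0,0.01,4,0,0,0.01,5]}}

```text
t: 45.85
tcp_pos: [0.5706, 0.0476, 0.2368]
tool_rot: [0.831, 0.556, 0.003, 0.005]
force: [-1.9, 0.5, -1.7]
finger_gap: 0.086
```

```bash
python3 s.py
```

```text
45.85 q6 0.2824 yaw 67.61 ftz 0.3005 tau6 0.2093 qd6 0.171 tcp [0.5706 0.0476 0.2368] F [-1.9  0.5 -1.7]
```

>>> {"op": "drive_tool", "data": {"deltas": [0,0,0,1,0,0,0,2,0,0,0,3,0,0,0.01,4,0,0,0.01,5]}}

```text
t: 46.35
tcp_pos: [0.5706, 0.0476, 0.2367]
tool_rot: [0.855, 0.519, 0.003, 0.005]
force: [-1.0, -0.4, 0.7]
finger_gap: 0.085
```

```bash
python3 s.py
```

```text
46.35 q6 0.3711 yaw 62.53 ftz 0.3638 tau6 0.2249 qd6 0.175 tcp [0.5706 0.0476 0.2367] F [-1.  -0.4  0.7]
```

>>> {"op": "drive_tool", "data": {"deltas": [0,0,0,0,0,0,0,0]}}

```text
t: 46.55
tcp_pos: [0.5706, 0.0476, 0.2367]
tool_rot: [0.855, 0.519, 0.003, 0.005]
force: [-1.6, 0.2, -0.2]
finger_gap: 0.083
```

>>> {"op": "drive_tool", "data": {"deltas": [0,0,0,0,0,0,0,0,0,0,0,0], "hand": 3.5}}

```text
t: 46.85
tcp_pos: [0.5716, 0.0476, 0.2373]
tool_rot: [0.855, 0.519, 0.004, 0.005]
force: [-0.6, 0.4, 0.4]
finger_gap: 0.411
```

```bash
python3 s.py
python3 - <<'E'
from station import manip
from h import *
st=manip.sense()
goal(st,[.6585,.1395,.30],109.2);goal(st,[.6585,.1395,.236],109.2)
E
```

```text
46.85 q6 0.3716 yaw 62.48 ftz 0.0033 tau6 0.0027 qd6 -0.002 tcp [0.5716 0.0476 0.2373] F [-0.6  0.4  0.4]
goal [0.6585, 0.1395, 0.3] 109.2 -> [12.17  3.54 -6.21] turn -46.7 | tilt 0.76
goal [0.6585, 0.1395, 0.236] 109.2 -> [12.16  3.45  0.19] turn -46.7 | tilt 0.76
```

>>> {"op": "drive_tool", "data": {"deltas": [0,0,-5,0,0,0,-10,0,0,0,-15,0,-3,15,-18,0,-5,20,-18,0,-5,20,-18,0,-5,20,-18,0,-5,20,-18,0], "hand": 3.5}}

```text
t: 47.65
tcp_pos: [0.7271, -0.0933, 0.4186]
tool_rot: [0.856, 0.517, 0.005, 0.007]
force: [0.2, -0.3, 0.1]
finger_gap: 0.409
```

Run:
```python
from station import manip
from h import *
s=manip.snapshot("top"); X=cloud(s)
for c in C0:
  try: wings(X,[c])
  except Exception as e: print("hidden")
cv2.imwrite("pics/end.png",s["frame"][:,:,::-1]); st=manip.sense(); print(st["t"],st["tcp_pos"],np.abs(st["qd"]).max())
```

```text
100 mid [0.6561 0.1378] mean [0.656 0.138] len 0.0544 thk 0.0094 zmax 0.2673 ang 110.0
94 mid [0.4771 0.135 ] mean [0.477  0.1349] len 0.054 thk 0.0091 zmax 0.2675 ang 59.8
95 mid [0.5645 0.2268] mean [0.5648 0.2258] len 0.0555 thk 0.0092 zmax 0.2685 ang 103.9
92 mid [0.5679 0.0466] mean [0.5679 0.0466] len 0.0552 thk 0.0087 zmax 0.2674 ang 63.1
47.7 [ 0.72626479 -0.0921548   0.41842414] 0.10051571004938344
```

View pics/end.png

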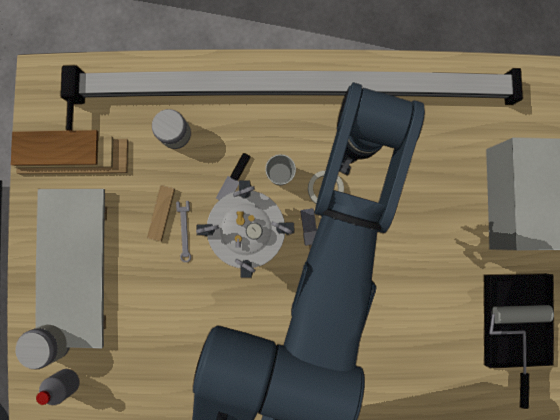

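The final top view shows all four wings where I left them, around the pot at (246,229). The other things it shows are in their original places, and the gripper is clear of everything. I hand the job in.

```bash
python3 -c "
from station import manip
print(manip.sign_off())"
```

```text
the job is handed in; nothing more can be done
None
```

I clamped the lid down with all four screws in two crosswise rounds (far, near, left, right) and handed the job in at about 47.7 s.

| Screw | Round 1 rise (N m, bite 0.03–0.06) | Round 2 rise (N m, hand-tight 0.12–0.17) |
|---|---|---|
| far | 0.053 | 0.159 |
| near | 0.046 | 0.157 |
| left | 0.043 | 0.155 |
| right | about 0.047 | 0.150 |

- **How the rises were read:** they come from the wrist joint's torque, read during slow, steady turning against its free-running value. The force sensor is noisier but agreed roughly. Each screw ended about 0.87–0.93 rad after meeting the lid.
- **Weaker readings:**
  - The far screw was already biting when I began the slow readings, so I used the other screws' free-running value for it.
  - The right screw's last round 1 step was read at a slower speed, so that 0.047 is extrapolated.
- **Final check:** the top camera shows each wing within about 1° of where I let go, and the gripper clear of everything. The loose things in view have not moved. The arm hid the sanding block, most of the brush and part of the tape roll, so I could not check those, but the gripper stayed at pot-top height or above throughout.
- **Not checked:** I did not grip the screws again to see how much later tightening had eased the earlier ones. At the stated worst case of a fifth, the far, near and left screws would read about 0.124–0.127 N m, still hand-tight.

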